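# Put the red marker back in the pen cup

## Robot

A 6-joint arm with a two-finger parallel gripper is mounted at the origin on the work surface. World frame = base frame: x ahead of the robot, y to its left, z up, the work surface at z = 0. Lengths are in m, angles in rad, forces in N, time in s.
With the tool pointing down it reaches from about 0.35 to 0.975 m from the base axis. Payload 4.9 kg.
Tool frame: the origin (TCP) lies on the centre line of the jaws, within the pads' length; the fingertips stand ctrl.tcp_to_tips ahead of it and the grasp point (between the pads) lies 3 mm ahead of it (ctrl.tcp_to_tips is the distance from the TCP to the fingertips, in m); z points along the fingers, y is the direction in which the jaws open and shut (so a half turn about z gives the same grasp; the last joint's range is limited). The gripper opens to 85 mm and grips with 20 to 120 N. Pads are 22 mm wide; open, the fingers measure 114 mm over their backs; the gripper's body (76 mm by 85 mm) begins 54 mm behind the grasp point. The pads swing forward as they close: fully open they stand 13 mm farther back than shut.
Start: joints at [-1.436, 0.053, 1.613, -0, 1.476, -0.119], TCP at [0.157, -0.605, 0.253] pointing down, gripper open.
Joint ranges: [-3.01, 3.01], [-1.01, 2.22], [0.06, 2.58], [-1.02, 4.17], [0.09, 2.62], [-3.14, 3.14]. Speed limits (rad/s): [2.57, 2.57, 3.14, 3.14, 3.14, 3.14].

## Interface

Orientations are given as a rotation vector (axis times angle).
In Python, from station import ctrl, vision gives the robot as it stands.
- The arm moves only by the tool jog_arm, never from a script. Its argument "deltas" is a list of rows, each a list of 7 numbers: the turn, a rotation vector about the tool's x, y, z in rad, then the shift along the tool's x, y, z in cm, then the opening, from 0 (shut) to 1 (fully open). A call has 1 to 12 rows; each row shifts and turns the commanded pose from where the row before left it, along the tool's axes as they then stand; what a row does not reach is not made up. A row lasts 1/12 s, in which the tool goes at most 41.7 mm and 7.16 degrees, less where a joint would pass 70% of its speed; a pose out of reach is approached as far as the arm can. A call with a gripper value outside its range is refused whole. The fingers move at their own pace and stop on an object; "grip_force" is the grip in N (left out, the last holds). Time passes only in rows, so rows that do not move let the fingers close. It gives the time, the measured TCP pose, the force and the opening at its end, in the units of the state.
- ctrl.get_obs(): the state, without advancing time (a new reading comes with each control period).
- vision.get_image(name): name is "scene" or "top"; returns (picture, depth): 400x640x3 uint8, red, green, blue; 400x640 float32, m along the optical axis (not along the pixel's ray), 0 where there is no reading.
- vision.calibration(name): a dict with "fx", "fy", "cx", "cy" (pixels), "dist" ([k1, k2, p1, p2, k3] as OpenCV has them; the pictures are not rectified), "rvec" (rotation vector, rad) and "tvec" (3), from world to camera coordinates, as OpenCV has them. Camera axes: x right, y down, z forward; pixel columns grow to the right and rows downward; lengths in m; the calibration is good to about 2 mm. A picture is of the moment at which its call begins. calibration takes no time and is no camera call.
- ctrl.finish_job(): hands the job in, once; it reports no verdict.
The state is a dict: "t": time; "q": joint angles; "dq": joint speeds; "effort": joint torques, N m; "tool_pos": TCP position; "tool_rot": TCP orientation; "contact_force": force on the tool from outside, world axes, zero at the start; "wrist_torque": the same for the moment, N m; "opening": finger opening in m.
Only numpy, scipy, OpenCV 4.12 (cv2) and the standard library are available. Lean on these libraries where they do the work, as an engineer would, in place of code of your own. Each camera call takes 0.05 s, during which the arm holds its last target. There are 200 camera calls.

## Task

The gifts are wrapped: stand the red-capped marker in the open purple pen cup, cap up, lowering it in rather than dropping it. Leave the green and blue markers standing where they are, and the cup upright in its place.

Things in the scene. Friction and masses are not known exactly. Their poses are not given: they have to be found in the camera images.
- marker_red: Chunky poster marker standing upright, cap up, on its flat foot: white round barrel 25 mm in diameter with a red band and red foot, red cylindrical cap 27 mm in diameter over the top 46 mm; 140 mm tall in all, about 40 g. Origin: centre of the foot's underside; z runs along the marker towards the cap.
- marker_green: Chunky poster marker standing upright, cap up, on its flat foot: white round barrel 25 mm in diameter with a green band and green foot, green cylindrical cap 27 mm in diameter over the top 46 mm; 140 mm tall in all, about 40 g. Origin: centre of the foot's underside; z runs along the marker towards the cap. Not to be moved.
- marker_blue: Chunky poster marker standing upright, cap up, on its flat foot: white round barrel 25 mm in diameter with a blue band and blue foot, blue cylindrical cap 27 mm in diameter over the top 46 mm; 140 mm tall in all, about 40 g. Origin: centre of the foot's underside; z runs along the marker towards the cap. Not to be moved.
- cup: Purple round pen cup, loose on the desk, empty, open at the top: outer diameter 84 mm, 85 mm tall, straight wall 4 mm thick (bore 76 mm), floor 6 mm thick, about 450 g. Origin: centre of the underside; z up. A closed glass candy jar (92 mm across, 106 mm tall, not listed) stands near it.

How it is judged:
By the outcome, as a careful person would: the job done as asked, in the order asked, and still so for the second after the job is handed in, with the robot touching nothing.
It also fails if it takes over 38 s, if anything falls off the work surface, if the arm or the gripper's body presses on something with over 40 N, if the wrist force passes 120 N, or if a joint passes its speed limit or range.

## Working session

There is one attempt and no reset: what is moved stays moved. The work goes in short steps, Python scripts to look and compute and a tool call to move; the robot and the scene stay as the last step left them, time stands still between calls to the robot, and variables do not carry over. Pictures are saved under pics/ and viewed, about 8 in all and at most 12, crops included, and the job is handed in when it is done.

Besides the shell and the picture viewer there is one more tool, called after "Emit:" in YAML: its name, and indented under it one key for each argument. jog_arm: Moves the arm, as the interface text tells. Its arguments: {"type":"object","properties":{"deltas":{"type":"array"},"grip_force":{"type":"number"}},"required":["deltas"]}

```bash
mkdir -p pics; ls; python3 - <<'E'
from station import ctrl, vision
import cv2, numpy as np
for n in("scene","top"):
    im,d=vision.get_image(n); cv2.imwrite(f"pics/{n}0.png",im[:,:,::-1]); np.savez(f"{n}0.npz",im=im,d=d)
    print(n,vision.calibration(n))
print(ctrl.get_obs(),ctrl.tcp_to_tips)
E
```

```text
pics
scene {'fx': 495.0506680672234, 'fy': 495.0506680672234, 'cx': 321.5846604657547, 'cy': 194.8802259927776, 'dist': array([-0.13844886,  0.        ,  0.        ,  0.        ,  0.        ]), 'rvec': array([ 2.28843537,  0.91455022, -0.34412113]), 'tvec': array([-0.40520881, -0.24211609,  1.28453389])}
top {'fx': 418.23572258878943, 'fy': 418.23572258878943, 'cx': 317.07992343796076, 'cy': 196.56970997425174, 'dist': array([-0.06672371,  0.        ,  0.        ,  0.        ,  0.        ]), 'rvec': array([ 2.16473864, -2.16881124,  0.05683024]), 'tvec': array([0.04227265, 0.52209841, 0.84596026])}
{'t': 0.1, 'q': array([-1.43596983e+00,  5.32812396e-02,  1.61417099e+00,  5.52515533e-06,
        1.47599226e+00, -1.18960719e-01]), 'dq': array([ 0.00064729, -0.00175226, -0.00152643, -0.00121085, -0.00124502,
        0.00050805]), 'effort': array([-3.25058090e-05, -3.94903135e+01, -3.71362281e+01, -9.03575506e-05,
        3.91333466e-03, -1.38245281e-05]), 'tool_pos': array([ 0.15687403, -0.60444803,  0.25218333]), 'tool_rot': array([-3.11449681e+00, -3.97343872e-01,  1.44279337e-05]), 'contact_force': array([ 0.31937178, -0.11528632, -0.63494457]), 'wrist_torque': array([ 0.00486634, -0.00552631, -0.04058979]), 'opening': 0.08527856814822726} 0.022
```

View pics/scene0.png

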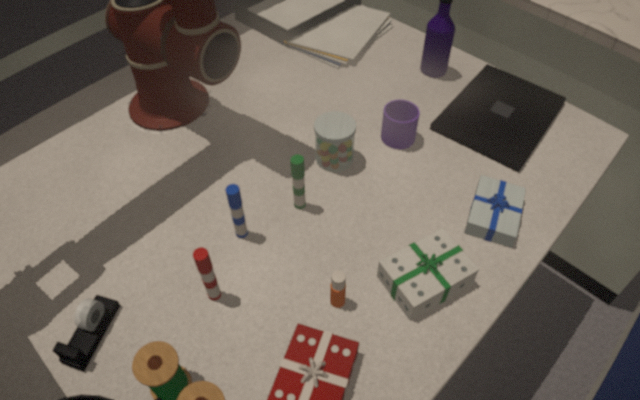

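View pics/top0.png

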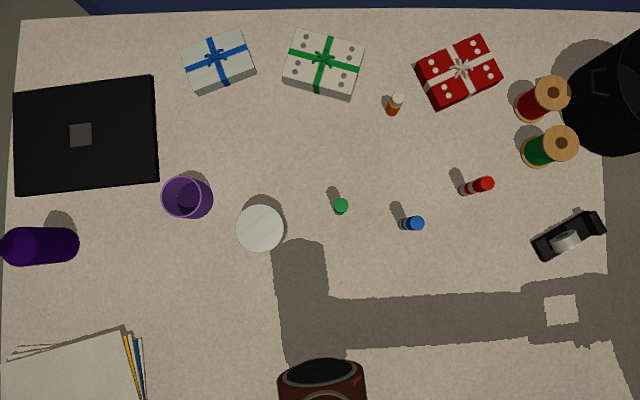

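The scene view shows the red marker at (207,275), blue (237,210), green (298,182), cup (400,124) and jar (335,138). In the top view the red cap is at (486,184), blue (416,223), green (341,206), the cup rim at (187,197) and the jar at (260,228). The gripper is at the top right.

```bash
cat > h.py <<'E'
import numpy as np, cv2
from station import ctrl, vision
from scipy.spatial.transform import Rotation as R
def cloud(n,d):
    """world point of every pixel, from depth"""
    c=vision.calibration(n); K=np.array([[c['fx'],0,c['cx']],[0,c['fy'],c['cy']],[0,0,1]])
    v,u=np.mgrid[:400,:640]
    p=cv2.undistortPoints(np.stack([u,v],-1).reshape(-1,1,2).astype(float),K,c['dist']).reshape(400,640,2)
    P=np.dstack([p*d[...,None],d])-c['tvec']
    W=P@cv2.Rodrigues(c['rvec'])[0]; W[d==0]=np.nan
    return W
def circ(P):
    A=np.c_[2*P,np.ones(len(P))]; s=np.linalg.lstsq(A,(P**2).sum(1),rcond=None)[0]
    return s[:2],np.sqrt(s[2]+s[:2]@s[:2])
E
python3 - <<'E'
from h import *
box={'scene':dict(red=(190,240,222,305),blue=(222,178,252,242),green=(285,150,310,212),cup=(378,98,422,150),jar=(310,110,360,170)),
'top':dict(red=(450,165,500,200),blue=(385,198,428,235),green=(322,182,352,218),cup=(155,170,220,225),jar=(230,190,290,256))}
for n in box:
    z=np.load(n+'0.npz'); W=cloud(n,z['d']); im=z['im']
    hsv=cv2.cvtColor(im,cv2.COLOR_RGB2HSV)
    print(n,'desk z',np.nanmedian(W[150:400:9,::9,2]))
    for k,(a,b,c,d) in box[n].items():
        w=W[b:d,a:c].reshape(-1,3); w=w[~np.isnan(w[:,2])]
        w=w[w[:,2]>.015]; top=np.percentile(w[:,2],97)
        t=w[w[:,2]>top-.006]
        print(k,len(w),'top z %.3f'%top,'top ctr',t.mean(0).round(4),'mid xy',((t.max(0)+t.min(0))/2).round(4)[:2],'ext',np.ptp(t,0).round(3)[:2],
         'circfit side',*[x.round(4) for x in circ(w[(w[:,2]>.02)&(w[:,2]<top-.01)][:,:2])])
E
```

```text
scene desk z -0.0001444555507675168
red 698 top z 0.141 top ctr [ 0.5405 -0.2687  0.1393] mid xy [ 0.5392 -0.2685] ext [0.027 0.026] circfit side [ 0.5401 -0.2685] 0.0112
blue 619 top z 0.141 top ctr [ 0.4686 -0.1405  0.1399] mid xy [ 0.468  -0.1404] ext [0.026 0.025] circfit side [ 0.4686 -0.1406] 0.0109
green 624 top z 0.141 top ctr [ 0.4999 -0.0059  0.1398] mid xy [ 0.4993 -0.0041] ext [0.026 0.027] circfit side [ 0.4998 -0.0054] 0.0115
cup 1450 top z 0.085 top ctr [0.5214 0.3062 0.0834] mid xy [0.5214 0.3068] ext [0.084 0.086] circfit side [0.5219 0.3051] 0.0398
jar 2024 top z 0.107 top ctr [0.4609 0.1451 0.105 ] mid xy [0.4595 0.1471] ext [0.093 0.092] circfit side [0.4584 0.148 ] 0.0433
top desk z -0.00032366874878682144
red 447 top z 0.141 top ctr [ 0.5373 -0.267   0.1391] mid xy [ 0.538  -0.2676] ext [0.026 0.027] circfit side [ 0.5374 -0.2675] 0.0126
blue 316 top z 0.141 top ctr [ 0.4656 -0.1391  0.1392] mid xy [ 0.465  -0.1391] ext [0.025 0.027] circfit side [ 0.4657 -0.1389] 0.0127
green 198 top z 0.142 top ctr [ 0.4978 -0.0052  0.1393] mid xy [ 0.4975 -0.0048] ext [0.025 0.025] circfit side [ 0.4976 -0.005 ] 0.0126
cup 1178 top z 0.086 top ctr [0.5194 0.3072 0.0838] mid xy [0.5194 0.3072] ext [0.083 0.083] circfit side [0.5226 0.3082] 0.0407
jar 1985 top z 0.108 top ctr [0.4569 0.147  0.1053] mid xy [0.4568 0.147 ] ext [0.09  0.089] circfit side [0.4571 0.1474] 0.0442
```

Emit:
jog_arm:
  deltas:
    - [0,0,0,2.52,-1.28,0,1]
    - [0,0,0,2.52,-1.28,0,1]
    - [0,0,0,2.52,-1.28,0,1]
    - [0,0,0,2.52,-1.28,0,1]
    - [0,0,0,2.52,-1.28,0,1]
    - [0,0,0,2.52,-1.28,0,1]
    - [0,0,0,2.52,-1.28,0,1]
    - [0,0,0,2.52,-1.28,0,1]
    - [0,0,0,2.52,-1.28,0,1]
    - [0,0,0,2.52,-1.28,0,1]
    - [0,0,0,2.52,-1.28,0,1]
    - [0,0,0,2.52,-1.28,0,1]

```text
t: 1.1
tool_pos: [0.4118, -0.379, 0.2528]
tool_rot: [-3.116, -0.397, 0.001]
contact_force: [0.4, 0.4, 0.1]
opening: 0.0853
```

Emit:
jog_arm:
  deltas:
    - [0,0,0,2.52,-1.28,0,1]
    - [0,0,0,2.52,-1.28,0,1]
    - [0,0,0,2.52,-1.28,0,1]
    - [0,0,0,2.52,-1.28,0,1]
    - [0,0,0,2.52,-1.28,0,1]
    - [0,0,0,2.52,-1.28,0,1]
    - [0,0,0,0,0,0,1]
    - [0,0,0,0,0,0,1]
    - [0,0,0,0,0,0,1]

```text
t: 1.85
tool_pos: [0.5377, -0.2682, 0.2528]
tool_rot: [-3.116, -0.398, 0.002]
contact_force: [-1.4, 0.7, -0.4]
opening: 0.0859
```

Emit:
jog_arm:
  deltas:
    - [0,0,0,0.1,0,1.5,1]
    - [0,0,0,0,0,1.5,1]
    - [0,0,0,0,0,1.5,1]
    - [0,0,0,0,0,1.5,1]
    - [0,0,0,0,0,1.5,1]
    - [0,0,0,0,0,1.5,1]
    - [0,0,0,0,0,1.5,1]
    - [0,0,0,0,0,1.5,1]
    - [0,0,0,0,0,1.5,1]
    - [0,0,0,0,0,0,1]
    - [0,0,0,0,0,0,1]

```text
t: 2.77
tool_pos: [0.5377, -0.2683, 0.1174]
tool_rot: [-3.115, -0.395, 0.003]
contact_force: [-0.3, -0.3, -0.4]
opening: 0.0856
```

```bash
python3 - <<'E'
from h import *
im,_=vision.get_image('scene'); t,_=vision.get_image('top')
a=cv2.resize(im[200:330,130:290],None,fx=2.5,fy=2.5); b=cv2.resize(t[110:240,400:560],None,fx=2.5,fy=2.5)
cv2.imwrite('pics/g1.png',np.hstack([a,b])[:,:,::-1])
print(ctrl.get_obs()['tool_pos'],ctrl.get_obs()['q'])
E
```

```text
[ 0.53920186 -0.26877069  0.11949549] [-5.85847974e-01  1.16543014e-01  1.77756571e+00 -9.59601662e-05
  1.24587363e+00  7.32246419e-01]
```

View pics/g1.png

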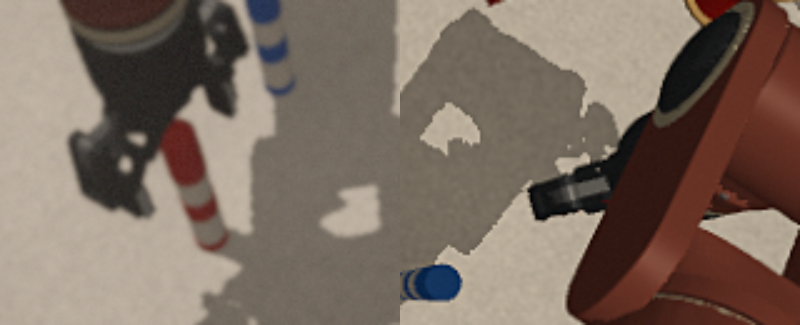

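The left crop shows the red cap at about (180,150), midway between the open fingertips at (140,210) and (230,110), and the marker is still upright. In the right crop the arm hides it from above. Closing the gripper.

Emit:
jog_arm:
  deltas:
    - [0,0,0,0,0,0,0.5]
    - [0,0,0,0,0,0,0.4]
    - [0,0,0,0,0,0,0.3]
    - [0,0,0,0,0,0,0.2]
    - [0,0,0,0,0,0,0.1]
    - [0,0,0,0,0,0,0.1]
    - [0,0,0,0,0,0,0.1]
    - [0,0,0,0,0,0,0.1]
    - [0,0,0,0,0,0,0.1]
    - [0,0,0,0,0,0,0.1]
  grip_force: 40

```text
t: 3.7
tool_pos: [0.5394, -0.2679, 0.1187]
tool_rot: [3.116, 0.398, 0.001]
contact_force: [-0.4, 0.2, 2.4]
opening: 0.0248
```

Emit:
jog_arm:
  deltas:
    - [0,0,0,0,0,-0.5,0.1]
    - [0,0,0,0,0,-1,0.1]
    - [0,0,0,0,0,-1.5,0.1]
    - [0,0,0,0,0,-2,0.1]
    - [0,0,0,0,0,-2.5,0.1]
    - [0,0,0,0,0,-2.5,0.1]
    - [0,0,0,0,0,-2.5,0.1]
    - [0,0,0,0,0,-2.5,0.1]
    - [0,0,0,0,0,-2,0.1]
    - [0,0,0,0,0,-1,0.1]
    - [0,0,0,0,0,0,0.1]
    - [0,0,0,0,0,0,0.1]

```text
t: 4.7
tool_pos: [0.539, -0.2678, 0.2982]
tool_rot: [3.116, 0.398, 0.0]
contact_force: [0.5, -0.2, -1.4]
opening: 0.0253
```

```bash
python3 - <<'E'
from h import *
im,d=vision.get_image('scene'); o=ctrl.get_obs()
cv2.imwrite('pics/l1.png',im[:,:,::-1])
W=cloud('scene',d); h=cv2.cvtColor(im,cv2.COLOR_RGB2HSV)
p=o['tool_pos']; m=(np.hypot(W[...,0]-p[0],W[...,1]-p[1])<.035)&(W[...,2]>.14)&(W[...,2]<p[2]-.022)
w=W[m]; print(p,o['tool_rot'],o['opening'],len(w),w[:,2].min())
for a in np.arange(.15,.27,.015):
    s=w[abs(w[:,2]-a)<.0075]; print(a.round(3),len(s), s.mean(0).round(4) if len(s) else '')
E
```

```text
[ 0.53860173 -0.26751018  0.29678404] [-3.11493157e+00 -3.97309642e-01  2.64423725e-03] 0.02545058758724256 622 0.17849645553820384
0.15 0 
0.165 0 
0.18 44 [ 0.5476 -0.2717  0.1839]
0.195 96 [ 0.5473 -0.2715  0.195 ]
0.21 96 [ 0.5473 -0.2718  0.2101]
0.225 93 [ 0.5476 -0.2714  0.2247]
0.24 116 [ 0.5474 -0.2716  0.2399]
0.255 107 [ 0.5473 -0.2719  0.2548]
0.27 70 [ 0.5488 -0.27    0.2676]
```

View pics/l1.png

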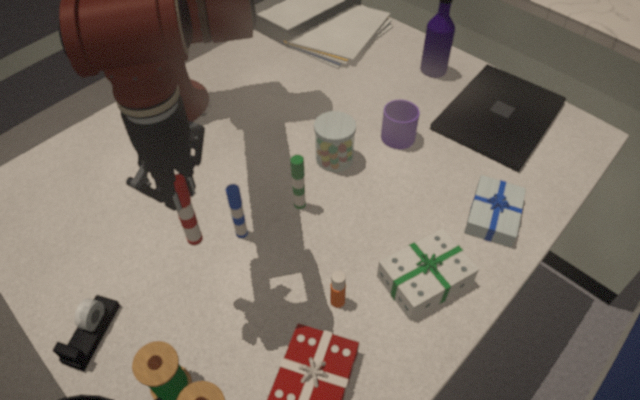

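The red marker at (190,210) hangs straight below the gripper: its axis is constant over height and its foot is at z≈0.178. Blue and green are undisturbed. Next I'll carry it to the cup.

Emit:
jog_arm:
  deltas:
    - [0,0,0,0.21,-0.935,0,0.1]
    - [0,0,0,0.368,-1.636,0,0.1]
    - [0,0,0,0.525,-2.337,0,0.1]
    - [0,0,0,0.525,-2.337,0,0.1]
    - [0,0,0,0.525,-2.337,0,0.1]
    - [0,0,0,0.525,-2.337,0,0.1]
    - [0,0,0,0.525,-2.337,0,0.1]
    - [0,0,0,0.525,-2.337,0,0.1]
    - [0,0,0,0.525,-2.337,0,0.1]
    - [0,0,0,0.525,-2.337,0,0.1]
    - [0,0,0,0.525,-2.337,0,0.1]
    - [0,0,0,0.525,-2.337,0,0.1]

```text
t: 5.75
tool_pos: [0.5291, 0.0005, 0.297]
tool_rot: [-3.115, -0.399, 0.003]
contact_force: [0.4, 1.3, -1.0]
opening: 0.0253
```

Emit:
jog_arm:
  deltas:
    - [0,0,0,0.525,-2.337,0,0.1]
    - [0,0,0,0.525,-2.337,0,0.1]
    - [0,0,0,0.525,-2.337,0,0.1]
    - [0,0,0,0.525,-2.337,0,0.1]
    - [0,0,0,0.525,-2.337,0,0.1]
    - [0,0,0,0.525,-2.337,0,0.1]
    - [0,0,0,0.525,-2.337,0,0.1]
    - [0,0,0,0.525,-2.337,0,0.1]
    - [0,0,0,0.525,-2.337,0,0.1]
    - [0,0,0,0.525,-2.337,0,0.1]
    - [0,0,0,0.525,-2.337,0,0.1]
    - [0,0,0,0.525,-2.337,0,0.1]

```text
t: 6.75
tool_pos: [0.5191, 0.2873, 0.297]
tool_rot: [3.116, 0.399, -0.004]
contact_force: [0.2, -0.9, -0.7]
opening: 0.0248
```

Emit:
jog_arm:
  deltas:
    - [0,0,0,0.315,-1.4,0,0.1]
    - [0,0,0,0.16,-0.7,0,0.1]
    - [0,0,0,0,0,0,0.1]
    - [0,0,0,0,0,0,0.1]
    - [0,0,0,0,0,0,0.1]

```text
t: 7.17
tool_pos: [0.5203, 0.3059, 0.2981]
tool_rot: [3.116, 0.396, -0.001]
contact_force: [0.9, 0.7, -0.5]
opening: 0.0247
```

```bash
python3 - <<'E'
from h import *
im,d=vision.get_image('scene'); o=ctrl.get_obs()
cv2.imwrite('pics/c1.png',im[:,:,::-1])
W=cloud('scene',d)
p=o['tool_pos']; r=np.hypot(W[...,0]-p[0],W[...,1]-p[1])
w=W[(r<.035)&(W[...,2]>.14)&(W[...,2]<p[2]-.022)]; print(p,o['tool_rot'],o['opening'],o['q'].round(2),len(w),w[:,2].min())
for a in np.arange(.18,.27,.02):
    s=w[abs(w[:,2]-a)<.0075]; print(a.round(3),len(s), s.mean(0).round(4) if len(s) else '')
c=W[(r<.08)&(W[...,2]>.079)&(W[...,2]<.09)]; print('rim',circ(c[:,:2]),((c.max(0)+c.min(0))/2).round(4))
E
```

```text
[0.52039342 0.30579259 0.29831894] [ 3.11622574e+00  3.95698072e-01 -8.77911886e-05] 0.025094839931157638 [ 0.41 -0.02  1.61 -0.    1.55  1.73] 458 0.17851819764296667
0.18 42 [0.5252 0.2968 0.1831]
0.2 70 [0.525  0.2976 0.1999]
0.22 74 [0.5249 0.2978 0.2195]
0.24 77 [0.5256 0.2973 0.2401]
0.26 68 [0.5251 0.2974 0.2602]
rim (array([0.52154863, 0.30595905]), np.float64(0.03958908997574503)) [0.521  0.308  0.0836]
```

View pics/c1.png

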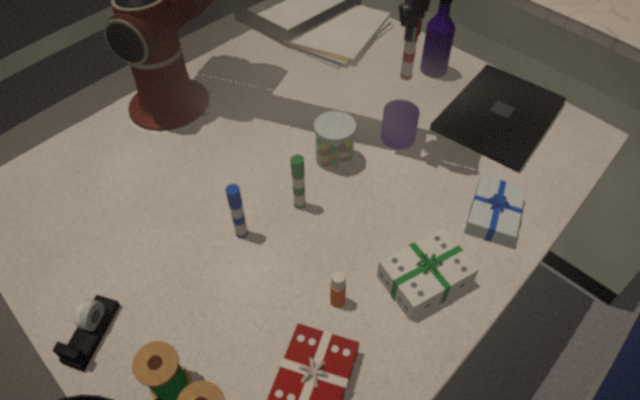

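The marker at (408,60) hangs vertically over the cup, centred within about 2 mm of the rim (rim circle (0.5215, 0.306)). The foot is at z≈0.178, so I have about 17.2 cm to lower; slow at the end.

Emit:
jog_arm:
  deltas:
    - [0,0,0,0,0,1,0.1]
    - [0,0,0,0,0,1.7,0.1]
    - [0,0,0,0,0,1.7,0.1]
    - [0,0,0,0,0,1.7,0.1]
    - [0,0,0,0,0,1.7,0.1]
    - [0,0,0,0,0,1.7,0.1]
    - [0,0,0,0,0,1.7,0.1]
    - [0,0,0,0,0,1.7,0.1]
    - [0,0,0,0,0,1.5,0.1]
    - [0,0,0,0,0,1,0.1]
    - [0,0,0,0,0,0.4,0.1]
    - [0,0,0,0,0,0,0.1]

```text
t: 8.22
tool_pos: [0.5197, 0.306, 0.1388]
tool_rot: [3.116, 0.396, -0.004]
contact_force: [0.3, 0.3, -0.5]
opening: 0.0246
```

Emit:
jog_arm:
  deltas:
    - [0,0,0,0,0,0.2,0.1]
    - [0,0,0,0,0,0.2,0.1]
    - [0,0,0,0,0,0.2,0.1]
    - [0,0,0,0,0,0.1,0.1]
    - [0,0,0,0,0,0,0.1]
    - [0,0,0,0,0,0,0.1]
    - [0,0,0,0,0,0,0.1]

```text
t: 8.8
tool_pos: [0.5204, 0.3068, 0.1336]
tool_rot: [-3.116, -0.398, -0.001]
contact_force: [-0.9, 0.2, -0.7]
opening: 0.0246
```

Emit:
jog_arm:
  deltas:
    - [0,0,0,0,0,0.1,0.1]
    - [0,0,0,0,0,0.1,0.1]
    - [0,0,0,0,0,0.1,0.1]
    - [0,0,0,0,0,0.1,0.1]
    - [0,0,0,0,0,0.1,0.1]
    - [0,0,0,0,0,0,0.1]
    - [0,0,0,0,0,0,0.1]
    - [0,0,0,0,0,0,0.1]

```text
t: 9.47
tool_pos: [0.5203, 0.3068, 0.1283]
tool_rot: [-3.116, -0.398, -0.0]
contact_force: [0.2, 0.4, -0.4]
opening: 0.0247
```

Emit:
jog_arm:
  deltas:
    - [0,0,0,0,0,0.1,0.1]
    - [0,0,0,0,0,0.1,0.1]
    - [0,0,0,0,0,0,0.1]
    - [0,0,0,0,0,0,0.1]

```text
t: 9.8
tool_pos: [0.5202, 0.3067, 0.1262]
tool_rot: [3.116, 0.398, -0.0]
contact_force: [0.7, -0.5, -0.7]
opening: 0.0246
```

Emit:
jog_arm:
  deltas:
    - [0,0,0,0,0,0.1,0.1]
    - [0,0,0,0,0,0,0.1]
    - [0,0,0,0,0,0,0.1]

```text
t: 10.05
tool_pos: [0.5202, 0.3067, 0.1252]
tool_rot: [3.116, 0.398, -0.0]
contact_force: [-0.4, -0.5, 0.2]
opening: 0.0247
```

Emit:
jog_arm:
  deltas:
    - [0,0,0,0,0,0.1,0.1]
    - [0,0,0,0,0,0,0.1]
    - [0,0,0,0,0,0,0.1]

```text
t: 10.3
tool_pos: [0.5206, 0.3068, 0.1248]
tool_rot: [-3.116, -0.397, -0.001]
contact_force: [0.4, 0.8, 2.0]
opening: 0.0249
```

Emit:
jog_arm:
  deltas:
    - [0,0,0,0,0,0.05,0.1]
    - [0,0,0,0,0,0,0.1]
    - [0,0,0,0,0,0,0.1]

```text
t: 10.55
tool_pos: [0.5207, 0.3069, 0.1247]
tool_rot: [-3.116, -0.398, -0.002]
contact_force: [-0.7, -0.1, 5.4]
opening: 0.0251
```

The foot is on the cup floor (fz 5.4 N at the expected height). Releasing gently.

Emit:
jog_arm:
  deltas:
    - [0,0,0,0,0,0,0.25]
    - [0,0,0,0,0,0,0.32]
    - [0,0,0,0,0,0,0.36]
    - [0,0,0,0,0,0,0.4]
    - [0,0,0,0,0,0,0.5]
    - [0,0,0,0,0,0,0.6]
    - [0,0,0,0,0,0,0.7]
    - [0,0,0,0,0,0,0.8]
    - [0,0,0,0,0,0,0.8]
    - [0,0,0,0,0,0,0.8]
  grip_force: 20

```text
t: 11.38
tool_pos: [0.5203, 0.3067, 0.1238]
tool_rot: [3.116, 0.398, 0.0]
contact_force: [0.2, -0.3, -0.1]
opening: 0.0686
```

Emit:
jog_arm:
  deltas:
    - [0,0,0,0,0,-0.5,0.8]
    - [0,0,0,0,0,-1,0.8]
    - [0,0,0,0,0,-2,0.8]
    - [0,0,0,0,0,-2,0.8]
    - [0,0,0,0,0,-2,0.8]
    - [0,0,0,0,0,-2,0.8]
    - [0,0,0,0,0,-2,0.8]
    - [0,0,0,0,0,-2,0.8]
    - [0,0,0,0,0,-1,0.8]
    - [0,0,0,0,0,0,0.8]
    - [0,0,0,0,0,0,0.8]

```text
t: 12.3
tool_pos: [0.5205, 0.3068, 0.2695]
tool_rot: [-3.116, -0.398, -0.002]
contact_force: [-0.5, 0.4, -0.2]
opening: 0.0683
```

```bash
python3 - <<'E'
from h import *
im,d=vision.get_image('scene')
cv2.imwrite('pics/f1.png',im[:,:,::-1])
W=cloud('scene',d); print(ctrl.get_obs()['t'],ctrl.get_obs()['tool_pos'])
for k,x,y,lo,hi,r in(('red',.5204,.3068,.09,.16,.04),('blue',.467,-.14,.02,.16,.04),('green',.499,-.0055,.02,.16,.04),('cup',.521,.307,.02,.09,.06)):
    w=W[(np.hypot(W[...,0]-x,W[...,1]-y)<r)&(W[...,2]>lo)&(W[...,2]<hi)]
    print(k,len(w),'top',w[:,2].max().round(4),'circ',*circ(w[:,:2]))
    m=np.median(w[:,2]); print('  low',w[w[:,2]<m].mean(0).round(4),'high',w[(w[:,2]>=m)&(w[:,2]<.135)].mean(0).round(4))
E
```

```text
12.35 [0.51992655 0.30656959 0.26796582]
red 291 top 0.1491 circ [0.52174645 0.30389155] 0.010591414019769076
  low [0.5256 0.2978 0.1091] high [0.5258 0.2987 0.1307]
blue 606 top 0.1437 circ [ 0.46906378 -0.14071102] 0.010320882771003964
  low [ 0.4753 -0.1442  0.061 ] high [ 0.4757 -0.1443  0.1178]
green 607 top 0.1429 circ [ 0.50040588 -0.00586728] 0.010855816270400265
  low [ 0.5059 -0.0108  0.0605] high [ 0.5064 -0.0114  0.117 ]
cup 1251 top 0.0898 circ [0.52227164 0.3048178 ] 0.03814497769828614
  low [0.5301 0.2928 0.0428] high [0.5263 0.2988 0.0751]
```

View pics/f1.png

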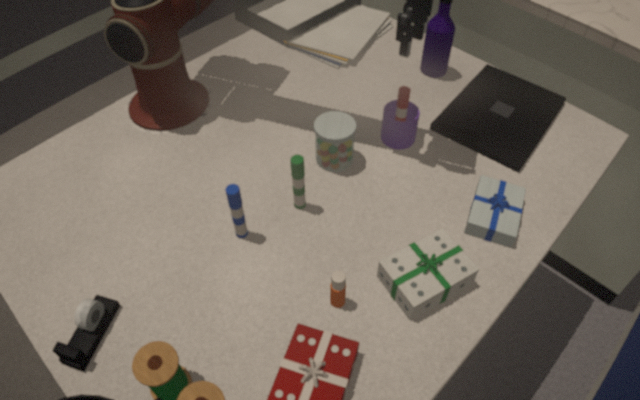

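The red marker stands upright in the cup, cap up, at (403,105). Blue, green, the jar and the cup are unmoved, and the gripper is clear. Handing in.

```bash
python3 -c "
from station import ctrl
print(ctrl.finish_job())"
```

```text
the job is handed in; nothing more can be done
None
```

The red-capped marker is standing upright in the purple cup, cap up. I gripped it by the cap, carried it over the other markers, and lowered it until the foot met the cup floor at about 5 N before releasing it and pulling the gripper back. The job took about 12 s of the 38 s allowed.

- **Red marker:** its top reads about 0.146–0.149 m, against 0.146 m expected. It is vertical to within the sensor noise and about 1 mm from the cup's axis.
- **Cup, green and blue:** all are upright and within 1–3 mm of where they were first measured, which is the calibration error.
- **Gripper:** at the last check its tips were about 10 cm above the marker, and the wrist force was back to about zero.
- **One disagreement:** the gripper read a 25 mm opening on the 27 mm cap. The marker did not slip or tilt while held.

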